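# Lift the caddy's tray out level with the egg timer standing on it

### The job

The ledge of the sink caddy needs wiping: take the dish brush that lies across the top of the caddy and lay it lengthwise along the middle of the drying mat, then grip the caddy's lift-out tray by its carrying bar and lift it, with the egg timer still standing untouched on it, until the whole tray is a few centimetres higher than the top of the caddy's brush rests. Keep it up there steady and level for about two seconds and finish still holding it in the air: do not put it down. Leave the brush on the mat, and the mug, bottle opener and clip where they are.

Things in the scene. Friction and masses are not known exactly. Their poses are not given: they have to be found in the camera images.
- caddy: White plastic caddy, fixed by suction cups to a low tiled guard (110 mm high, face at the caddy's x = +90 mm). Origin: counter surface below the centre of its tray well; x points into the tiles, y along them. Well floor 26 mm up, inside 130 (x) by 160 mm (y), walls to 55 mm; back panel to 105 mm; a bin 100 mm high on its +y end (y = 86 to 164 mm), not needed.
- caddy_rest (a point): Top of the caddy's -y brush rest, 163 mm above the counter, at the caddy's y = -83 mm; its twin stands at +83 mm. They are the caddy's highest parts: uprights 36 mm wide (x), 6 mm thick, each with a notch 24 mm wide open at the top, notch floor 145 mm above the counter.
- tray: Grey plastic lift-out tray, 120 (x) by 150 (y) mm with a 22 mm rim, walls and floor 4 mm, standing loose in the caddy's well with about 5 mm play all round; about 0.2 to 0.3 kg. Origin at the centre of its underside, z up. A carrying bar runs over it along y on two posts (see tray_grip).
- tray_grip (a point): Centre of the tray's carrying bar, 90 mm above the tray's underside and over the tray's middle. The bar runs along the tray's y, 76 mm long, 12 mm wide (x), 16 mm high, free between its posts for 60 mm: grip it across x from above. The tray balances about here. Axes as the tray.
- timer: Glass egg timer with wooden ends (see timer_center), standing loose on the tray's floor. Origin at the centre of its underside, z up.
- timer_center (a point): Centre (half-way up) of the egg timer: an hourglass 28 mm in diameter and 66 mm tall, 45 g, standing loose on the tray's floor on the far (+x, tile) side of the carrying bar and to the -y side; its top ends 20 mm below the middle height of the bar. z is its upright axis.
- brush: Plastic dish brush, 75 g, lying along y in the notches of the caddy's two rests, right over the tray's bar. Same origin and axes as brush_grip. Handle from y = -60 to +160 mm, 18 mm wide (x), 14 mm high (z); head at y = -59 to -117 mm, 40 mm wide, bristles down to 20 mm below the origin.
- brush_grip (a point): Balance point of the brush at the middle of its handle's thickness: the place to grip, across x from above. At the start 152 mm above the counter, 28 mm above the top of the tray's bar. y along the brush, away from its head; z up, bristles down.
- mat: Flat dark ribbed rubber drying mat fixed on the counter, 280 (x) by 130 (y) mm, 5 mm thick, to the robot's right. Origin at the centre of its underside, x along its long side.
- mug: White mug, 76 mm across, 90 mm high, standing on the counter. Origin at the centre of its underside. Leave alone.
- opener: Flat steel bottle opener, about 115 mm long along its x, 36 mm wide, 5 mm thick, lying on the counter. Origin near its middle, underside. Leave alone.
- clip: Plastic bag clip, 80 mm long along its x, 20 mm wide, 14 mm high, lying on the counter. Origin at the middle of its underside. Leave alone.

How it is judged:
By the outcome, as a careful person would: the job done as asked, in the order asked, and still so for the second after the job is handed in, while the arm keeps its last pose, push and grip.
It also fails if it takes over 64 s, if anything falls off the work surface, if the arm or the gripper's body presses on something with over 40 N, if the wrist force passes 120 N, or if a joint passes its speed limit or range.

### The arm

A 7-joint arm with a two-finger parallel gripper is mounted at the origin on the work surface. World frame = base frame: x ahead of the robot, y to its left, z up, the work surface at z = 0. Lengths are in m, angles in rad, forces in N, time in s.
With the tool pointing down it reaches from about 0.4 to 0.875 m from the base axis. Payload 19.3 kg.
Tool frame: the origin (TCP) lies midway between the tips of the shut fingers; the grasp point (between the pads) lies 19 mm behind it; z points along the fingers, y is the direction in which the jaws open and shut (so a half turn about z gives the same grasp; the last joint's range is limited). The gripper opens to 85 mm and grips with 20 to 120 N. Pads are 22 mm wide; open, the fingers measure 114 mm over their backs; the gripper's body (76 mm by 85 mm) begins 54 mm behind the grasp point. The pads swing forward as they close: fully open they stand 13 mm farther back than shut.
Start: joints at [1.067, 0.521, -0.036, 1.599, 0.021, 1.021, -0.113], TCP at [0.263, -0.567, 0.231] pointing down, gripper open.
Joint ranges: [-2.91, 2.91], [-0.3, 2.13], [-1.5, 1.42], [0.17, 2.43], [-1.26, 4.41], [0.16, 1.93], [-2.52, 2.52]. Speed limits (rad/s): [1.89, 1.89, 2.39, 2.39, 3.01, 3.01, 3.01].

### API

Orientations are given as [roll, pitch, yaw] about the fixed x, y, z axes, in that order (R = Rz(yaw) Ry(pitch) Rx(roll)).
In Python, from workcell import bot, optics gives the robot as it stands.
- The arm moves only by the tool drive_tool, never from a script. Its argument "rows" is one flat list of numbers, 4 for each row, row after row: the shift along the tool's x, y, z in mm, then the turn about the tool's z in rad. A call has exactly 10 rows; each row is the pose to reach, as a shift and turn from the pose commanded when the call began, along the tool's axes at that moment; what a row does not reach only later rows make up. A row lasts 1/8 s, in which the tool goes at most 62.5 mm and 10.7 degrees, less where a joint would pass 70% of its speed; a pose out of reach is approached as far as the arm can. A call with a gripper value outside its range is refused whole. "jaw" is the opening, from 0 (shut) to 1 (fully open), set as the call begins (left out, the last holds). The fingers move at their own pace and stop on an object; "squeeze" is the grip in N (left out, the last holds). Time passes only in rows, so rows that repeat a pose let the fingers close, or fill a call up. It gives the time, the measured TCP pose, the force and the opening at its end, in the units of the state.
- bot.observe(): the state, without advancing time (a new reading comes with each control period).
- optics.grab_frame(name): name is "scene" or "top"; returns a dict with "pixels" (384x512x3 uint8, red, green, blue), "z_map" (384x512 float32, m along the optical axis (not along the pixel's ray), 0 where there is no reading), "camera_matrix" (3x3 intrinsics, pixels), "dist_coeffs" ([k1, k2, p1, p2, k3] as OpenCV has them; the pictures are not rectified), "rvec" (rotation vector, rad) and "tvec" (3), from world to camera coordinates, as OpenCV has them. Camera axes: x right, y down, z forward; pixel columns grow to the right and rows downward; lengths in m; the calibration is good to about 2 mm. A picture is of the moment at which its call begins.
- bot.job_done(): hands the job in, once; it reports no verdict.
The state is a dict: "clock": time; "qpos": joint angles; "qd": joint speeds; "joint_efforts": joint torques, N m; "position": TCP position; "tool_rot": TCP orientation; "force": force on the tool from outside, world axes, zero at the start; "moment": the same for the moment, N m; "grip_width": finger opening in m.
Only numpy, scipy, OpenCV 4.12 (cv2) and the standard library are available. Lean on these libraries where they do the work, as an engineer would, in place of code of your own. Each camera call takes 0.05 s, during which the arm holds its last target. There are 200 camera calls.

## Working session

There is one attempt and no reset: what is moved stays moved. The work goes in short steps, Python scripts to look and compute and a tool call to move; the robot and the scene stay as the last step left them, time stands still between calls to the robot, and variables do not carry over. Pictures are saved under pics/ and viewed, about 8 in all and at most 12, crops included, and the job is handed in when it is done.

Besides the shell and the picture viewer there is one more tool, called after "Emit:" as a command line: name --argument value ..., lists and objects as JSON in quotes. drive_tool: Moves the arm, as the interface text tells. Its arguments: {"type":"object","properties":{"rows":{"type":"array"},"jaw":{"type":"number"},"squeeze":{"type":"number"}},"required":["rows"]}

```bash
ls; mkdir -p pics; cat > h.py <<'E'
import numpy as np, cv2
from workcell import bot, optics
def cloud(n):
    f=optics.grab_frame(n); z=f["z_map"]; K=np.array(f["camera_matrix"]); D=np.array(f["dist_coeffs"])
    v,u=np.mgrid[0:z.shape[0],0:z.shape[1]]
    p=cv2.undistortPoints(np.stack([u,v],-1).reshape(-1,1,2).astype(np.float64),K,D).reshape(-1,2)
    c=np.c_[p,np.ones(len(p))]*z.reshape(-1,1)
    R=cv2.Rodrigues(np.array(f["rvec"],float))[0]
    w=(c-np.array(f["tvec"],float).reshape(1,3))@R
    w[z.reshape(-1)==0]=np.nan
    return f["pixels"],w.reshape(z.shape+(3,))
def save(px,name): cv2.imwrite("pics/"+name,px[:,:,::-1])
E
python3 - <<'E'
from h import *
print(bot.observe())
A=[]
for n in("scene","top"):
    px,w=cloud(n); A.append(px); np.save(n+"0.npy",w); np.save(n+"px0.npy",px)
    save(px,n+"0.png")
E
```

```text
pics
{'clock': 0.0, 'qpos': array([ 1.06679301,  0.52203393, -0.03634757,  1.59997778,  0.02118608,
        1.02113733, -0.11282667]), 'qd': array([-8.83604824e-04, -8.78227475e-04,  5.47525533e-05, -1.13325079e-03,
        1.39059691e-03,  8.60467009e-04, -3.95346324e-04]), 'joint_efforts': array([-5.57930198e-04, -9.27104115e+01,  1.97979636e+00, -3.69932163e+01,
        1.78742077e-02,  8.14939354e-03, -8.08530262e-05]), 'position': array([ 0.2625408 , -0.56681   ,  0.23072393]), 'tool_rot': array([-3.14042229e+00,  6.27533654e-05,  4.33776371e-01]), 'force': array([ 0.42415126,  0.25132123, -0.04166543]), 'moment': array([0.00868696, 0.04646537, 0.01445497]), 'grip_width': 0.08516822994748492}
```

View pics/scene0.png

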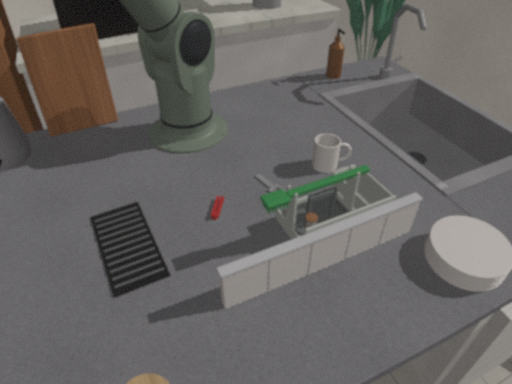

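View pics/top0.png

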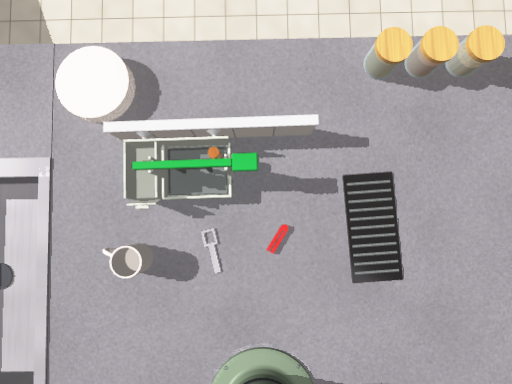

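The scene view shows the caddy with the green brush (head about (275,200)), the timer at (312,218), the mat at (130,245), the clip at (217,208), the mug at (327,152), and the opener at (268,183). In the top view the brush runs from (133,165) to its head at (245,162). The timer is at (213,152), the mat is centred near (372,227), and the guard is at row 123.

```bash
python3 - <<'E'
from h import *
for n in("top","scene"):
    px=np.load(n+"px0.npy").astype(int); w=np.load(n+"0.npy")
    r,g,b=px[...,0],px[...,1],px[...,2]
    m=(g>r+60)&(g>b+50)&(w[...,2]>.12)&(w[...,2]<.2)
    P=w[m]; print(n,"brush",len(P),"z pct",np.percentile(P[:,2],[5,50,95]))
    if len(P):
        c=P[:,:2].mean(0); h=cv2.minAreaRect(P[:,:2].astype(np.float32)); print(h)
        # handle: fit line
        head=P[P[:,1]<P[:,1].min()+.065]; hd=P[P[:,1]>P[:,1].min()+.075]
        u,s,vt=np.linalg.svd(hd[:,:2]-hd[:,:2].mean(0),full_matrices=False); print("handle mean",hd.mean(0),"dir",vt[0],"y rng",P[:,1].min(),P[:,1].max())
    m=(r>g+50)&(r>b+70)&(w[...,2]>.05)&(w[...,2]<.2)&(abs(w[...,1])<.4)&(w[...,0]<.8); P=w[m]; print("timer",len(P),P.mean(0),P.max(0),P.min(0))
    if n=="top":
        sub=np.zeros(r.shape,bool); sub[165:290,335:410]=1
        m=sub&(r<25)&(g<25)&(b<25); P=w[m]; print("mat",len(P),np.median(P[:,2]),cv2.minAreaRect(P[:,:2].astype(np.float32)))
    m=(r>140)&(abs(r-g)<25)&(w[...,2]>.098)&(w[...,2]<.125)&(w[...,0]<1)&(w[...,1]<.5)&(w[...,1]>-.3);P=w[m]
    print("guard",len(P),cv2.minAreaRect(P[:,:2].astype(np.float32)))
    m=(w[...,2]>.150)&(w[...,2]<.17)&~((g>r+40))&(w[...,0]<1)&(abs(w[...,1])<.4);P=w[m];print("rest",len(P),np.round(P[:12],3))
px=np.load("toppx0.npy");save(cv2.resize(px[110:220,110:270],None,fx=5,fy=5,interpolation=2)[:, :800],"crop0.png")
w=np.load("top0.npy"); print(np.nanmax(w[...,2]), np.round(w[125:205:4,200,:],3))
E
```

```text
top brush 1283 z pct [0.15507611 0.15884743 0.16125738]
((0.5903390645980835, 0.13655583560466766), (0.27531698346138, 0.03774064779281616), 88.90978240966797)
handle mean [0.58629626 0.17444142 0.15877372] dir [-0.01172608  0.99993125] y rng -0.0010879182013017075 0.2742029999006704
timer 98 [0.62210262 0.10325507 0.09661707] [0.63405144 0.11513051 0.0998002 ] [0.60974564 0.09107013 0.09179109]
mat 0 nan ((0.0, 0.0), (0.0, 0.0), 0.0)
guard 2878 ((0.6911930441856384, 0.0024196505546569824), (0.21435682475566864, 0.6998762488365173), 17.249691009521484)
rest 64 [[0.61  0.021 0.156]
 [0.609 0.018 0.156]
 [0.609 0.016 0.155]
 [0.61  0.014 0.153]
 [0.607 0.071 0.163]
 [0.607 0.068 0.163]
 [0.605 0.071 0.163]
 [0.605 0.068 0.164]
 [0.605 0.066 0.163]
 [0.602 0.071 0.164]
 [0.602 0.068 0.164]
 [0.603 0.066 0.163]]
scene brush 8 z pct [0.15593549 0.15815399 0.15944103]
((0.5950436592102051, 0.08044971525669098), (0.009561235085129738, 0.14281736314296722), 4.871429443359375)
handle mean [0.58922178 0.13710737 0.15879191] dir [-0.1201006  -0.99276173] y rng 0.009704947647733029 0.15152268710000236
  return _methods._mean(a, axis=axis, dtype=dtype,
  ret = ret.dtype.type(ret / rcount)
<stdin>:12: RuntimeWarning: Mean of empty slice.
  ret = um.true_divide(
Traceback (most recent call last):
ValueError: zero-size array to reduction operation maximum which has no identity
```

```bash
python3 - <<'E'
from h import *
px=np.load("toppx0.npy").astype(int); w=np.load("top0.npy"); r,g,b=px[...,0],px[...,1],px[...,2]
R=lambda m:cv2.minAreaRect(w[m][:,:2].astype(np.float32))
def box(a,b_,c,d):
    s=np.zeros(r.shape,bool); s[a:b_,c:d]=1; return s
m=box(165,290,335,410)&(w[...,2]>.002); m1=box(165,290,335,410)&(r<40)
print("mat z",m.sum(),R(m),m1.sum(),R(m1),np.median(w[m1][:,2]))
m=box(110,150,95,325)&(w[...,2]>.104)&(w[...,2]<.116);print("guard",m.sum(),R(m))
P=w[m];ys=P[:,1];pts=[(y,P[abs(ys-y)<.004][:,0].min(),P[abs(ys-y)<.004][:,0].max()) for y in np.arange(-.1,.33,.05) if (abs(ys-y)<.004).any()];print(np.round(pts,4))
z=w[...,2]; grn=(g>r+40)
m=box(130,210,115,265)&(z>.161)&(z<.17)&~grn
P=w[m]
for k in(P[:,1]<.15,P[:,1]>.15): print("rest",k.sum(),P[k].min(0),P[k].max(0))
m=box(130,210,115,265)&(z>.115)&(z<.13)&~grn;print("bar",m.sum(),R(m),w[m].min(0) if m.any() else 0)
Q=w[box(130,210,115,265)&(z>.051)&(z<.06)&~grn]; print("wall top",Q.min(0),Q.max(0),cv2.minAreaRect(Q[:,:2].astype(np.float32)))
m=box(140,165,200,225)&(r>g+50)&(r>b+70)&(z>.08);print("timer",R(m),w[m].mean(0))
save(cv2.resize(px[110:220,110:270].astype(np.uint8),None,fx=5,fy=5,interpolation=2),"crop0.png")
E
```

```text
mat z 6592 ((0.4359768033027649, -0.2975955605506897), (0.19575519859790802, 0.32362812757492065), 88.12962341308594) 0 ((0.0, 0.0), (0.0, 0.0), 0.0) nan
guard 2123 ((0.6686974167823792, 0.10637602210044861), (0.0668557807803154, 0.5012159943580627), 1.0151169300079346)
[[-0.1     0.6794  0.7026]
 [-0.05    0.6793  0.7008]
 [ 0.      0.6777  0.702 ]
 [ 0.05    0.6775  0.701 ]
 [ 0.1     0.6536  0.6997]
 [ 0.15    0.6526  0.7003]
 [ 0.2     0.6535  0.6995]
 [ 0.25    0.652   0.6981]
 [ 0.3     0.6509  0.697 ]]
rest 17 [0.57127009 0.06629191 0.16263533] [0.60703427 0.07105968 0.1659693 ]
rest 15 [0.57034571 0.23183247 0.16153159] [0.60387256 0.23745951 0.16529976]
bar 50 ((0.5977969169616699, 0.20656679570674896), (0.2800525426864624, 0.07526208460330963), 68.12288665771484) [0.5687137  0.06556115 0.1150479 ]
wall top [ 0.51264745 -0.01981077  0.05101746] [0.6808581  0.35133649 0.05995664] ((0.5962516069412231, 0.1646365076303482), (0.16507038474082947, 0.3711862862110138), 0.7901805639266968)
timer ((0.6218794584274292, 0.10312063992023468), (0.02402685396373272, 0.024266313761472702), 89.52498626708984) [0.62210262 0.10325507 0.09661707]
  return _methods._mean(a, axis=axis, dtype=dtype,
  ret = ret.dtype.type(ret / rcount)
```

View pics/crop0.png

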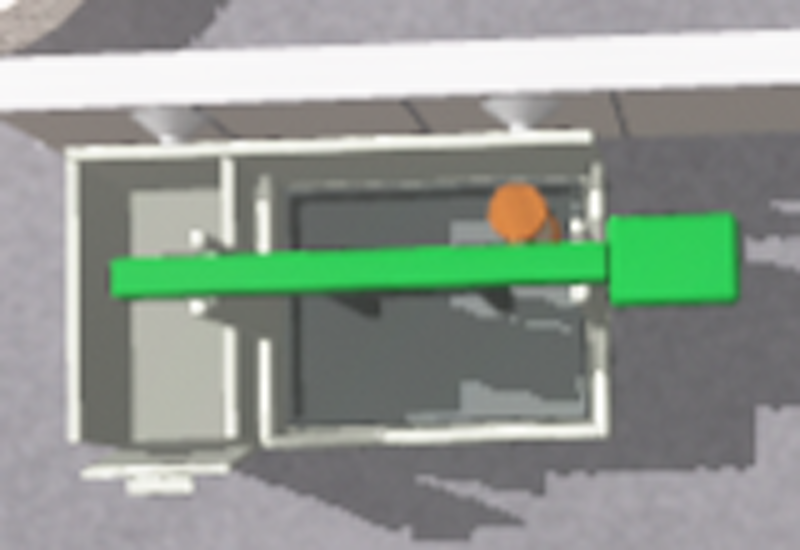

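The crop shows the timer top at (517,212), the two rests at (198,270) and (580,260), and the tray bar hidden under the brush. Caddy centre is about (0.588, 0.152) with yaw 0.0125, and the brush grip is about (0.587, 0.1155). I'm starting the approach.

Emit:
drive_tool --rows '[29, -24, -2, -0.058, 58, -48, -4, -0.116, 87, -72, -6, -0.174, 116, -96, -8, -0.232, 145, -120, -10, -0.29, 174, -144, -12, -0.348, 203, -168, -14, -0.406, 232, -192, -16, -0.464, 261, -216, -18, -0.522, 290, -240, -20, -0.575]' --jaw 0.7

```text
clock: 1.35
position: [0.4252, -0.2263, 0.2513]
tool_rot: [-3.141, 0.0, 1.011]
force: [0.6, 0.8, 0.4]
grip_width: 0.0597
```

```bash
cat >> h.py <<'E'
from scipy.spatial.transform import Rotation as Ro
def to(p,yaw):
    s=bot.observe(); R=Ro.from_euler('xyz',s["tool_rot"])
    d=R.inv().apply(np.array(p)-s["position"])*1000
    t=-((yaw-s["tool_rot"][2]+np.pi)%(2*np.pi)-np.pi)
    print("now",np.round(s["position"],4),np.round(s["tool_rot"],4),"clk",s["clock"],"w",round(s["grip_width"],4),"F",np.round(s["force"],1),"q",np.round(s["qpos"],2))
    print("go",np.round(d,1),"turn",round(t,4),"len",round(np.linalg.norm(d)))
E
python3 - <<'E'
from h import *
to([.587,.1155,.21],1.583)
px=np.load("toppx0.npy").astype(int); w=np.load("top0.npy")
v=px.sum(2); s=np.zeros(v.shape,bool); s[165:290,335:410]=1
print(np.percentile(v[s],[1,10,30,50,70,90]))
m=(s&(v<np.percentile(v[s],1)+60)).astype(np.uint8)
m=cv2.morphologyEx(m,cv2.MORPH_CLOSE,np.ones((5,5))); n,l,st,c=cv2.connectedComponentsWithStats(m); k=1+st[1:,4].argmax(); P=w[l==k]
print(st[k],np.nanmedian(P[:,2])); (c,sz,a)=cv2.minAreaRect(P[:,:2].astype(np.float32)); print(c,sz,a)
E
```

```text
now [ 0.4252 -0.2263  0.2513] [-3.1413e+00  1.0000e-04  1.0105e+00] clk 1.35 w 0.0597 F [0.6 0.8 0.4] q [ 0.61  0.28 -0.3   1.93  0.1   0.94 -0.3 ]
go [375.5 -44.6  41.2] turn -0.5725 len 380
[129. 134. 152. 343. 480. 496.]
[ 343  172   60  109 5021] 0.006317226112217597
(0.4342607259750366, -0.29717451333999634) (0.2811209559440613, 0.12517614662647247) 4.658677577972412
```

Emit:
drive_tool --rows '[38, -4, 1, -0.06, 77, -9, 2, -0.12, 115, -14, 4, -0.18, 154, -18, 6, -0.24, 192, -23, 8, -0.3, 231, -27, 12, -0.36, 270, -32, 16, -0.42, 309, -37, 20, -0.48, 345, -41, 24, -0.54, 375.5, -44.6, 28, -0.5725]'

```text
clock: 2.6
position: [0.5876, 0.1153, 0.2228]
tool_rot: [-3.141, -0.0, 1.583]
force: [-0.9, 0.2, -0.3]
grip_width: 0.0598
```

```bash
python3 - <<'E'
from h import *
to([.587,.1155,.133],1.583)
px,w=cloud("scene"); save(cv2.resize(px[90:290,190:440],None,fx=3,fy=3,interpolation=2),"s1.png")
to([.587,.1155,.133],1.583)
E
```

```text
now [0.5876 0.1153 0.2228] [-3.1410e+00 -1.0000e-04  1.5832e+00] clk 2.6 w 0.0598 F [-0.9  0.2 -0.3] q [ 0.05  0.53 -0.5   1.66  0.29  1.03 -0.53]
go [ 0.2 -0.5 89.8] turn 0.0002 len 90
now [0.5881 0.1192 0.2223] [-3.1410e+00 -2.3000e-03  1.5876e+00] clk 2.65 w 0.0599 F [-3.7  4.5 -1.2] q [ 0.05  0.53 -0.5   1.66  0.29  1.03 -0.53]
go [-3.9 -1.1 89.3] turn 0.0046 len 89
```

View pics/s1.png

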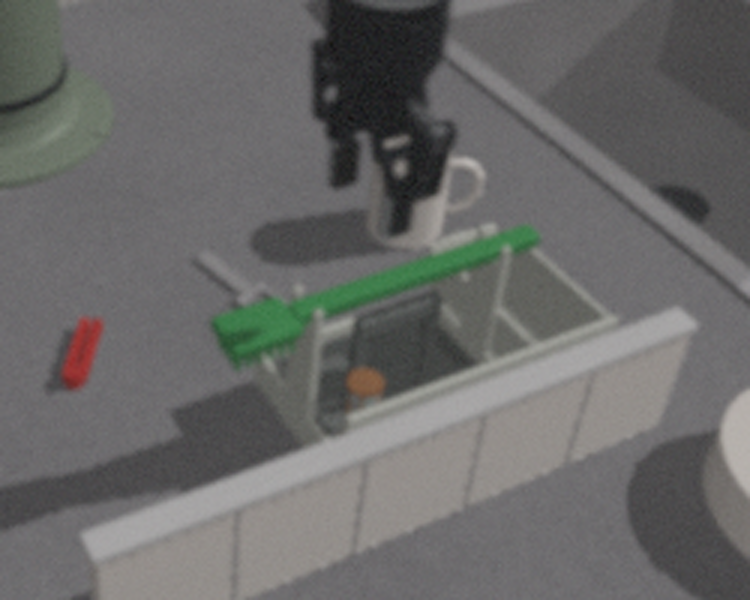

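The gripper hangs over the handle with its fingers either side of it. The dark tray bar shows at (395,310) and the timer at (366,383). I'm descending and closing.

Emit:
drive_tool --rows '[0, -0.5, 0, 0, 0, -0.5, 8, 0, 0, -0.5, 22, 0, 0, -0.5, 38, 0, 0, -0.5, 54, 0, 0, -0.5, 68, 0, 0, -0.5, 79, 0, 0, -0.5, 86, 0, 0, -0.5, 89, 0, 0, -0.5, 90, 0]'

```text
clock: 3.9
position: [0.5869, 0.1141, 0.1334]
tool_rot: [3.141, -0.0, 1.581]
force: [0.4, -0.5, 0.4]
grip_width: 0.0598
```

Emit:
drive_tool --rows '[0, 0, 0, 0, 0, 0, 0, 0, 0, 0, 0, 0, 0, 0, 0, 0, 0, 0, 0, 0, 0, 0, 0, 0, 0, 0, 0, 0, 0, 0, 0, 0, 0, 0, -2, 0, 0, 0, -6, 0]' --jaw 0 --squeeze 40

```text
clock: 5.15
position: [0.5867, 0.1141, 0.1393]
tool_rot: [-3.141, 0.0, 1.581]
force: [-0.5, 0.7, -0.9]
grip_width: 0.0172
```

Gripped at 17 mm. I'm lifting.

Emit:
drive_tool --rows '[0, 0, -4, 0, 0, 0, -12, 0, 0, 0, -24, 0, 0, 0, -38, 0, 0, 0, -52, 0, 0, 0, -66, 0, 0, 0, -78, 0, 0, 0, -86, 0, 0, 0, -90, 0, 0, 0, -91, 0]'

```text
clock: 6.4
position: [0.5868, 0.114, 0.2303]
tool_rot: [-3.141, 0.0, 1.581]
force: [0.0, 0.8, -0.9]
grip_width: 0.0175
```

```bash
python3 - <<'E'
from h import *
px,w=cloud("scene"); save(cv2.resize(px[90:290,190:440],None,fx=3,fy=3,interpolation=2),"s2.png")
to([.4126,-.2989,.23],.0813)
E
```

```text
now [0.5868 0.114  0.2302] [-3.1413  0.      1.5813] clk 6.45 w 0.0173 F [-0.3 -0.9 -1.3] q [ 0.06  0.52 -0.5   1.66  0.28  1.04 -0.52]
go [-4.111e+02 -1.785e+02  3.000e-01] turn 1.5 len 448
```

View pics/s2.png

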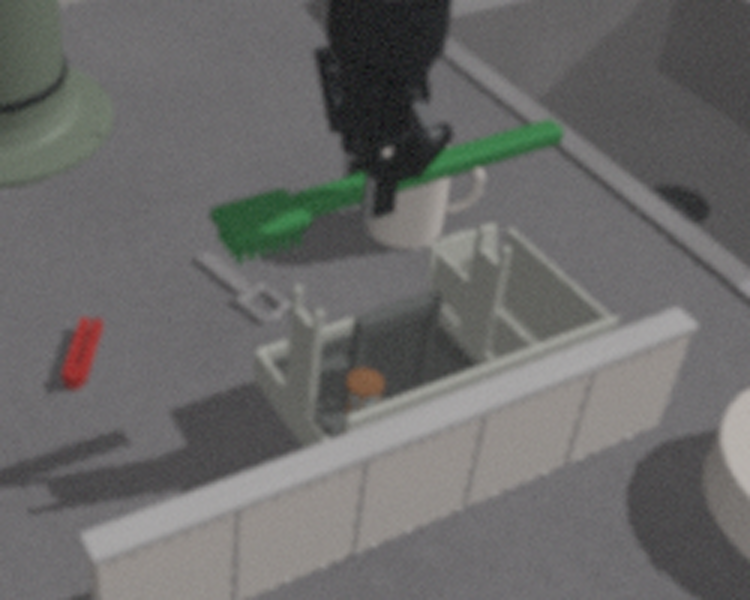

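The brush is held level, clear of the rests, and the tray and timer are undisturbed. I'm carrying it to the mat.

Emit:
drive_tool --rows '[-5, -2, 0, 0.02, -15, -7, 0, 0.06, -33, -14, 0, 0.12, -57, -25, 0, 0.2, -82, -36, 0, 0.29, -107, -47, 0, 0.38, -132, -58, 0, 0.47, -157, -69, 0, 0.56, -182, -80, 0, 0.65, -207, -90, 0, 0.74]'

```text
clock: 7.7
position: [0.4983, -0.0956, 0.2303]
tool_rot: [3.141, -0.0, 0.835]
force: [0.4, 1.0, -1.4]
grip_width: 0.0172
```

```bash
python3 - <<'E'
from h import *
to([.411,-.299,.23],.0813)
E
```

```text
now [ 0.4983 -0.0956  0.2303] [ 3.1415 -0.      0.8352] clk 7.7 w 0.0172 F [ 0.4  1.  -1.4] q [ 0.32  0.35 -0.31  1.89  0.13  0.92 -0.79]
go [-209.4   71.8    0.3] turn 0.7539 len 221
```

Emit:
drive_tool --rows '[-25, 9, 0, 0.09, -52, 18, 0, 0.18, -79, 27, 0, 0.28, -106, 36, 0, 0.38, -132, 45, 0, 0.48, -158, 54, 0, 0.57, -180, 62, 0, 0.65, -197, 67, 0, 0.71, -206, 71, 0, 0.745, -209, 72, 0, 0.755]'

```text
clock: 8.95
position: [0.4134, -0.2979, 0.2302]
tool_rot: [-3.141, -0.0, 0.086]
force: [-0.1, -0.3, -0.3]
grip_width: 0.0172
```

```bash
python3 - <<'E'
from h import *
px,w=cloud("top"); save(px,"t2.png")
to([.411,-.299,.010],.0813)
r,g,b=[px[...,i].astype(int) for i in range(3)]
P=w[(g>r+60)&(g>b+50)]; P=P[(P[:,2]>.1)&(P[:,2]<.3)]; print(len(P),np.nanmedian(P[:,2]),cv2.minAreaRect(P[:,:2].astype(np.float32)))
E
```

```text
now [ 0.4134 -0.2978  0.2302] [-3.1414e+00  1.0000e-04  8.5600e-02] clk 9.0 w 0.0174 F [ 0.6 -0.9 -0.6] q [ 0.57  0.34 -0.07  1.9   0.03  0.9  -1.01]
go [ -2.4   1.  220.2] turn 0.0043 len 220
1728 0.2558803345087288 ((0.43695276975631714, -0.29996100068092346), (0.27500924468040466, 0.04074210673570633), 2.965785503387451)
```

View pics/t2.png

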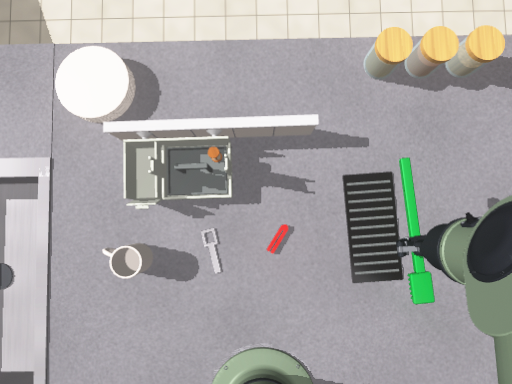

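The brush is held over the mat: its handle runs from (405,158) to (418,270) with the head at (422,287), and the offset from the mat is parallax. The bar is now visible in the tray at (195,166). I'm checking the brush angle and finding the bar.

```bash
python3 - <<'E'
from h import *
px,w=cloud("top"); np.save("top2.npy",w); np.save("toppx2.npy",px)
r,g,b=[px[...,i].astype(int) for i in range(3)]
m=(g>r+60)&(g>b+50)&(w[...,2]>.15)&(w[...,2]<.3)
P=w[m];
for lo,hi in((.42,.6),(.36,.6)):
    H=P[(P[:,0]>lo)&(P[:,0]<hi)]; print("handle slope",np.polyfit(H[:,0],H[:,1],1))
hd=P[P[:,0]<.345]; print("head",hd.min(0),hd.max(0),"x",P[:,0].min(),P[:,0].max())
# image-based intersect with z=.259 avoided noise: medians per x-bin
print([ (round(x,2),round(np.median(P[abs(P[:,0]-x)<.01][:,1]),4)) for x in np.arange(.31,.58,.03)])
z=w[...,2]; s=np.zeros(z.shape,bool); s[150:185,165:232]=1
m=s&(z>.108)&(z<.13); B=w[m]; B=B[(B[:,1]>.09)&(B[:,1]<.215)]
print("bar",len(B),B.min(0),B.max(0),B.mean(0),np.polyfit(B[:,1],B[:,0],1))
E
```

```text
handle slope [ 0.08212873 -0.3303146 ]
handle slope [ 0.0826285  -0.33056063]
head [ 0.30002052 -0.32662789  0.22871264] [ 0.3449666  -0.28458734  0.25856796] x 0.3000205229187312 0.5735829053225825
[(np.float64(0.31), np.float64(-0.3041)), (np.float64(0.34), np.float64(-0.3025)), (np.float64(0.37), np.float64(-0.2995)), (np.float64(0.4), np.float64(-0.292)), (np.float64(0.43), np.float64(-0.2934)), (np.float64(0.46), np.float64(-0.2925)), (np.float64(0.49), np.float64(-0.2899)), (np.float64(0.52), np.float64(-0.2868)), (np.float64(0.55), np.float64(-0.285))]
bar 199 [0.58108961 0.11452178 0.10982949] [0.59339135 0.18965308 0.12727052] [0.58660892 0.15128119 0.12305458] [-0.00542329  0.58742936]
```

Emit:
drive_tool --rows '[-0.5, 0.5, 5, 0, -1, 1, 20, 0, -1.5, 1.5, 42, 0, -2, 2, 67, 0, -2.4, 2, 92, 0, -2.4, 2, 117, 0, -2.4, 2, 141, 0, -2.4, 2, 160, 0, -2.4, 2, 174, 0, -2.4, 2, 180, 0]'

```text
clock: 10.3
position: [0.4108, -0.2995, 0.0493]
tool_rot: [-3.141, 0.001, 0.087]
force: [-0.0, 0.3, -0.3]
grip_width: 0.0173
```

Emit:
drive_tool --rows '[0, 0, 4, 0, 0, 0, 10, 0, 0, 0, 17, 0, 0, 0, 23, 0, 0, 0, 29, 0, 0, 0, 34, 0, 0, 0, 38, 0, 0, 0, 40, 0, 0, 0, 41, 0, 0, 0, 41, 0]'

```text
clock: 11.55
position: [0.4112, -0.2999, 0.0093]
tool_rot: [3.142, -0.0, 0.086]
force: [-0.1, -0.1, -1.1]
grip_width: 0.0172
```

```bash
python3 - <<'E'
from h import *
to([.411,-.299,.007],.0813)
E
```

```text
now [ 0.4112 -0.2999  0.0093] [ 3.1416 -0.      0.0862] clk 11.55 w 0.0172 F [-0.1 -0.1 -1.1] q [ 0.55  0.7  -0.05  2.04  0.08  0.4  -1.05]
go [-0.1 -0.9  2.3] turn 0.0049 len 3
```

Emit:
drive_tool --rows '[0, 0, 0.5, 0, 0, 0, 1, 0, 0, 0, 1.5, 0, 0, 0, 2, 0, 0, 0, 2.5, 0, 0, 0, 2.5, 0, 0, 0, 2.5, 0, 0, 0, 2.5, 0, 0, 0, 2.5, 0, 0, 0, 2.5, 0]'

```text
clock: 12.8
position: [0.4111, -0.2999, 0.0068]
tool_rot: [-3.142, 0.0, 0.086]
force: [1.0, -0.5, -1.2]
grip_width: 0.0174
```

Emit:
drive_tool --rows '[0, 0, 0, 0, 0, 0, 0, 0, 0, 0, 0, 0, 0, 0, 0, 0, 0, 0, 0, 0, 0, 0, -4, 0, 0, 0, -12, 0, 0, 0, -25, 0, 0, 0, -42, 0, 0, 0, -60, 0]' --jaw 0.6

```text
clock: 14.05
position: [0.4113, -0.3, 0.0684]
tool_rot: [3.141, -0.001, 0.086]
force: [0.1, 0.4, -0.3]
grip_width: 0.0516
```

Emit:
drive_tool --rows '[0, 0, -18, 0, 0, 0, -38, 0, 0, 0, -58, 0, 0, 0, -78, 0, 0, 0, -98, 0, 0, 0, -118, 0, 0, 0, -138, 0, 0, 0, -154, 0, 0, 0, -163, 0, 0, 0, -165, 0]'

```text
clock: 15.3
position: [0.4112, -0.2999, 0.2325]
tool_rot: [3.141, -0.001, 0.086]
force: [-0.7, -0.1, -0.4]
grip_width: 0.051
```

```bash
python3 - <<'E'
from h import *
to([.587,.1515,.23],1.583)
px,w=cloud("scene"); save(cv2.resize(px[170:310,60:240],None,fx=4,fy=4,interpolation=2),"s3.png")
r,g,b=[px[...,i].astype(int) for i in range(3)]
P=w[(g>r+50)&(g>b+40)]; P=P[(P[:,2]<.08)&(P[:,1]<-.15)]; print(len(P),P.min(0),P.max(0),cv2.minAreaRect(P[:,:2].astype(np.float32)))
E
```

```text
now [ 0.4112 -0.2999  0.2325] [ 3.141e+00 -8.000e-04  8.620e-02] clk 15.3 w 0.051 F [-0.7 -0.1 -0.4] q [ 0.57  0.34 -0.08  1.9   0.03  0.91 -1.  ]
go [ 214.  -434.6    2.5] turn -1.4968 len 484
675 [ 0.30377593 -0.32460573  0.01404445] [ 0.57594306 -0.27866838  0.03623255] ((0.4394618570804596, -0.29462069272994995), (0.2723216116428375, 0.03543500229716301), 6.81218957901001)
```

View pics/s3.png

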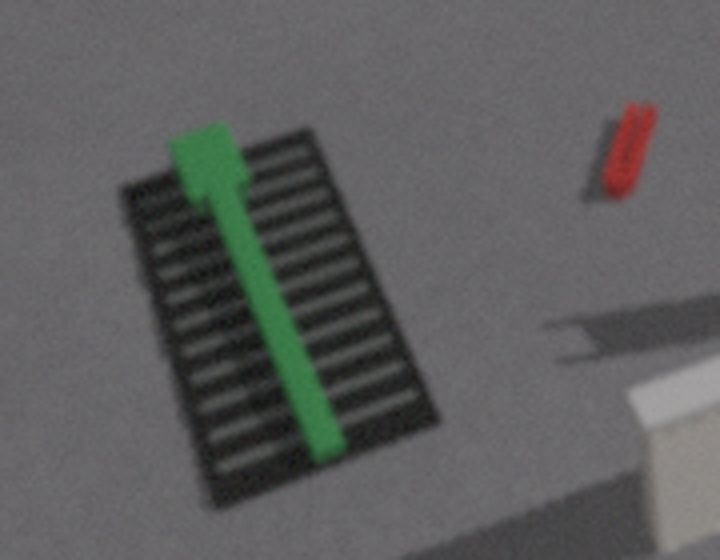

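The brush lies lengthwise on the mat, from its head at (210,160) to the handle end at (327,445) in the crop. The bar was measured at (0.587, 0.152). I'm heading there.

Emit:
drive_tool --rows '[3, -5, 0, -0.02, 9, -18, 0, -0.06, 18, -36, 0, -0.12, 30, -62, 0, -0.2, 43, -88, 0, -0.29, 56, -114, 0, -0.38, 69, -140, 0, -0.47, 82, -166, 0, -0.56, 95, -192, 0, -0.65, 108, -218, 0, -0.74]'

```text
clock: 16.6
position: [0.5006, -0.0716, 0.2318]
tool_rot: [-3.142, -0.0, 0.832]
force: [0.2, -0.4, 1.3]
grip_width: 0.0515
```

```bash
python3 - <<'E'
from h import *
to([.587,.152,.19],1.577)
E
```

```text
now [ 0.5006 -0.0716  0.2318] [-3.1416 -0.      0.8322] clk 16.6 w 0.0515 F [ 0.2 -0.4  1.3] q [ 0.28  0.35 -0.32  1.9   0.14  0.92 -0.85]
go [223.4 -86.7  41.8] turn -0.7448 len 243
```

Emit:
drive_tool --rows '[27, -10, 0, -0.09, 55, -21, 0, -0.18, 84, -33, 0, -0.28, 113, -44, 0, -0.38, 142, -55, 0, -0.48, 169, -66, 0, -0.57, 192, -75, 0, -0.645, 210, -82, 0, -0.705, 220, -86, 0, -0.735, 223.5, -87, 0, -0.745]'

```text
clock: 17.85
position: [0.5875, 0.1501, 0.2317]
tool_rot: [-3.141, 0.0, 1.572]
force: [-0.7, -0.8, -0.5]
grip_width: 0.0515
```

Emit:
drive_tool --rows '[0, 0, 0, 0, 0, 0, 4, 0, 0, 0, 10, 0, 0, 0, 18, 0, 0, 0, 26, 0, 0, 0, 33, 0, 0, 0, 38, 0, 0, 0, 41, 0, 0, 0, 42, 0, 0, 0, 42, 0]'

```text
clock: 19.1
position: [0.5875, 0.1499, 0.1899]
tool_rot: [3.141, -0.0, 1.571]
force: [0.2, -1.4, 0.7]
grip_width: 0.0511
```

```bash
python3 - <<'E'
from h import *
px,w=cloud("scene"); save(cv2.resize(px[140:250,240:420],None,fx=4,fy=4,interpolation=2),"s4.png")
to([.587,.152,.097],1.577)
E
```

```text
now [0.5875 0.1499 0.19  ] [ 3.1413e+00 -1.0000e-04  1.5712e+00] clk 19.15 w 0.0516 F [-0.7 -0.3 -0.3] q [-0.01  0.58 -0.5   1.67  0.32  0.97 -0.62]
go [ 2.1 -0.5 93. ] turn -0.0058 len 93
```

View pics/s4.png

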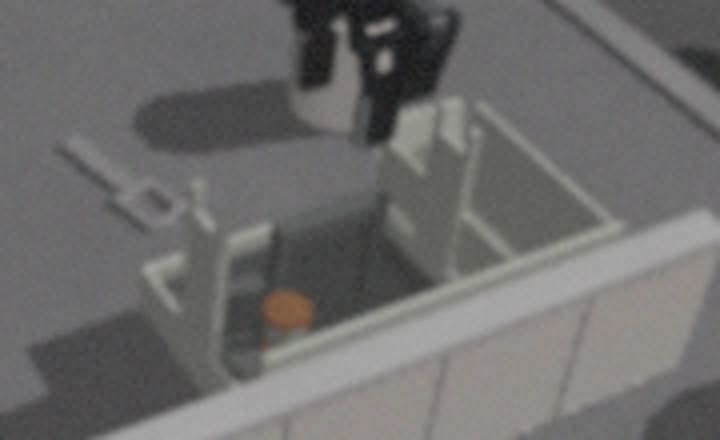

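The fingers stand above the bar, which runs about (275,225) to (385,200), and the timer is upright at (288,310). I'm descending.

Emit:
drive_tool --rows '[1, 0, 3, -0.003, 2, -0.5, 10, -0.006, 2, -0.5, 21, -0.006, 2, -0.5, 35, -0.006, 2, -0.5, 49, -0.006, 2, -0.5, 63, -0.006, 2, -0.5, 75, -0.006, 2, -0.5, 85, -0.006, 2, -0.5, 91, -0.006, 2, -0.5, 93, -0.006]'

```text
clock: 20.4
position: [0.5869, 0.152, 0.0966]
tool_rot: [-3.141, 0.0, 1.577]
force: [0.9, -0.4, 0.3]
grip_width: 0.051
```

Emit:
drive_tool --rows '[0, 0, 0, 0, 0, 0, 0, 0, 0, 0, 0, 0, 0, 0, 0, 0, 0, 0, 0, 0, 0, 0, 0, 0, 0, 0, 0, 0, 0, 0, 0, 0, 0, 0, 0, 0, 0, 0, 0, 0]' --jaw 0 --squeeze 70

```text
clock: 21.65
position: [0.587, 0.152, 0.0972]
tool_rot: [3.141, -0.0, 1.577]
force: [-1.9, 0.4, 6.1]
grip_width: 0.0109
```

Emit:
drive_tool --rows '[0, 0, -0.5, 0, 0, 0, -1, 0, 0, 0, -2, 0, 0, 0, -3, 0, 0, 0, -4.5, 0, 0, 0, -6, 0, 0, 0, -7.5, 0, 0, 0, -9, 0, 0, 0, -10, 0, 0, 0, -10, 0]'

```text
clock: 22.9
position: [0.587, 0.1519, 0.1069]
tool_rot: [3.141, -0.0, 1.577]
force: [0.1, -1.1, -1.6]
grip_width: 0.0109
```

```bash
python3 - <<'E'
from h import *
to([.587,.152,.277],1.577)
px,w=cloud("scene"); save(cv2.resize(px[140:250,240:420],None,fx=4,fy=4,interpolation=2),"s5.png")
E
```

```text
now [0.587  0.1519 0.1069] [ 3.1415 -0.      1.5772] clk 22.9 w 0.0109 F [ 0.1 -1.1 -1.6] q [-0.04  0.68 -0.46  1.73  0.39  0.82 -0.67]
go [ 1.000e-01  0.000e+00 -1.701e+02] turn 0.0002 len 170
```

View pics/s5.png

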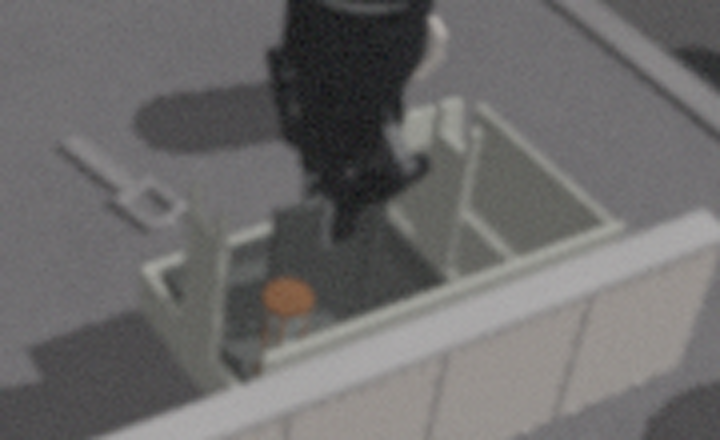

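The tray is gripped (10.9 mm) and the timer stands upright, having risen with it. I'm lifting smoothly.

Emit:
drive_tool --rows '[0, 0, -1, 0, 0, 0, -3, 0, 0, 0, -6, 0, 0, 0, -11, 0, 0, 0, -17, 0, 0, 0, -24, 0, 0, 0, -31, 0, 0, 0, -38, 0, 0, 0, -45, 0, 0, 0, -52, 0]'

```text
clock: 24.2
position: [0.5869, 0.1519, 0.1593]
tool_rot: [3.142, -0.0, 1.577]
force: [-0.0, 0.1, -2.8]
grip_width: 0.011
```

Emit:
drive_tool --rows '[0, 0, -7, 0, 0, 0, -14, 0, 0, 0, -21, 0, 0, 0, -28, 0, 0, 0, -35, 0, 0, 0, -42, 0, 0, 0, -49, 0, 0, 0, -56, 0, 0, 0, -63, 0, 0, 0, -70, 0]'

```text
clock: 25.45
position: [0.5869, 0.1519, 0.2293]
tool_rot: [-3.142, -0.0, 1.577]
force: [-0.1, -0.7, -2.8]
grip_width: 0.0106
```

Emit:
drive_tool --rows '[0, 0, -7, 0, 0, 0, -14, 0, 0, 0, -21, 0, 0, 0, -28, 0, 0, 0, -34, 0, 0, 0, -39, 0, 0, 0, -43, 0, 0, 0, -46, 0, 0, 0, -48, 0, 0, 0, -48, 0]'

```text
clock: 26.7
position: [0.5869, 0.1519, 0.2768]
tool_rot: [3.142, -0.0, 1.577]
force: [-0.8, 0.0, -3.3]
grip_width: 0.011
```

Emit:
drive_tool --rows '[0, 0, 0, 0, 0, 0, 0, 0, 0, 0, 0, 0, 0, 0, 0, 0, 0, 0, 0, 0, 0, 0, 0, 0, 0, 0, 0, 0, 0, 0, 0, 0, 0, 0, 0, 0, 0, 0, 0, 0]'

```text
clock: 27.95
position: [0.5869, 0.1519, 0.2768]
tool_rot: [3.142, -0.0, 1.577]
force: [0.3, -0.3, -3.4]
grip_width: 0.0106
```

Emit:
drive_tool --rows '[0, 0, 0, 0, 0, 0, 0, 0, 0, 0, 0, 0, 0, 0, 0, 0, 0, 0, 0, 0, 0, 0, 0, 0, 0, 0, 0, 0, 0, 0, 0, 0, 0, 0, 0, 0, 0, 0, 0, 0]'

```text
clock: 29.2
position: [0.5869, 0.1519, 0.2768]
tool_rot: [-3.142, -0.0, 1.577]
force: [0.7, 0.4, -2.8]
grip_width: 0.0106
```

```bash
python3 - <<'E'
from h import *
to([.587,.152,.277],1.577)
px,w=cloud("scene"); save(cv2.resize(px[80:270,60:430],None,fx=2,fy=2,interpolation=2),"s6.png")
m=(w[...,0]>.5)&(w[...,0]<.65)&(w[...,1]>.06)&(w[...,1]<.24)&(w[...,2]>.168)&(w[...,2]<.29)&(np.arange(384)[:,None]<270); P=w[m]
print(len(P),np.percentile(P[:,2],[0.5,2,50]))
# tray +x face lower edge along y
for y in np.arange(.08,.225,.02):
    Q=P[(abs(P[:,1]-y)<.006)&(P[:,0]>.63)]
    if len(Q): print(round(y,2),len(Q),np.round([Q[:,2].min(),Q[:,2].max()],3))
r,g,b=[px[...,i].astype(int) for i in range(3)]
T=w[(r>g+50)&(r>b+70)&(w[...,2]>.15)]; print("timer",len(T),T.min(0),T.max(0))
E
```

```text
now [0.5869 0.1519 0.2768] [-3.1415 -0.      1.5772] clk 29.2 w 0.0106 F [ 0.7  0.4 -2.8] q [ 0.01  0.49 -0.53  1.58  0.26  1.14 -0.57]
go [ 0.1  0.1 -0.2] turn 0.0002 len 0
3185 [0.2043027  0.20615865 0.21487064]
0.08 80 [0.203 0.229]
0.1 145 [0.203 0.276]
0.12 48 [0.205 0.228]
0.14 42 [0.204 0.227]
0.16 44 [0.204 0.228]
0.18 46 [0.204 0.228]
0.2 40 [0.205 0.228]
0.22 51 [0.203 0.228]Traceback (most recent call last):
  File "<stdin>", line 11, in <module>
    return umr_minimum(a, axis, None, out, keepdims, initial, where)
ValueError: zero-size array to reduction operation minimum which has no identity
```

View pics/s6.png

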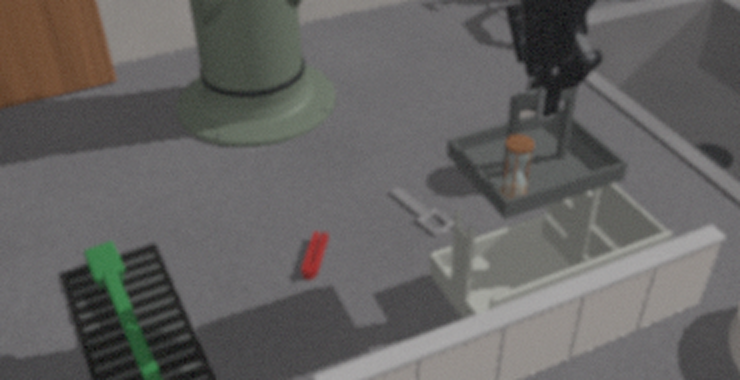

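The tray is level with its underside at about 0.204 m, the timer stands upright on it at (518,165), and the brush is on the mat. It has been held steady for 2.5 s, so I'm handing in.

```bash
python3 -c "
from workcell import bot
print(bot.job_done()); s=bot.observe(); print(s['clock'],s['position'],s['grip_width'])"
```

```text
the job is handed in; nothing more can be done
None
the job is handed in; nothing more can be done
```

The brush is on the drying mat and the tray is up in the gripper with the egg timer standing on it. I handed the job in at about 29 s of the 64 s allowed.

- **Brush:** It lies lengthwise along the middle of the mat. The last camera measurement put its centre about 5 mm further along the mat than the mat's own centre. Part of that is probably the camera angle, and I did not correct it.
- **Tray:** I gripped it by the carrying bar (fingers 10.6–11 mm apart, 70 N) and lifted it straight up. Its underside measured about 0.204 m, roughly 41 mm above the brush rests. The lower edge stayed level within about 2 mm along its length.
- **Hold:** The measured tool position did not change over 2.5 s, and the tray was still held when I handed in.
- **Timer and other items:** In the last picture the timer stood upright on the tray, and the opener and clip were where they started. The mug was hidden behind the arm in that picture, so I did not check it at the end; nothing came near it.
- **Failed check:** My colour search for the timer in the final image found no pixels, so I judged it upright from the picture alone.

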